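# Aim a probe's side-view mirror at the marked lid and hold it

### The job

Pick up the side-view mirror by its grip fin and slide its sleeve over the upright camera probe, fully down on the shoulder, with its nose pointing over the index tab on the probe's base. Then turn it on the probe until the upward-looking lens sees the cross on the square lid in the mirror, that is until the nose points at the middle of the square lid, wherever that stands in the rack. Finish while still gripping the mirror's fin, holding it down there at that angle, and leave everything else where it is.

Things in the scene. Friction and masses are not known exactly. Their poses are not given: they have to be found in the camera images.
- mirror: Loose side-view mirror head, upright on the table at the start: 121 mm tall, 140 g. Aluminium sleeve (40 mm outside, 25 mm bore, 32 mm high, open both ends), above it a 45-degree mirror between white cheeks (middle 51 mm up), a white roof with a pointed nose (top 75 mm up), a black grip fin on top. Origin: on the axis at the foot. z up the axis; +x: where the nose points and the mirror looks.
- mirror_fin (a point): Point on the mirror head's axis in its grip fin, 100 mm above its foot; same axes as the head. The fin is 12 mm thick (along y), 32 mm long (along x) and reaches from 75 to 121 mm above the foot; grasp it from above across its thickness.
- probe: Fixed upright camera probe: base 90 mm across, 14 mm high; shoulder 42 mm across, top 26 mm above the table; then a shaft 22 mm across with chamfered top at 53 mm, holding the upward-looking lens. Origin: on the shaft's axis at table level; z up, +y along the index tab. The sleeve's foot rests on the shoulder when seated; it has 1.5 mm play all round and turns freely.
- tab (a point): Top of the outer end of the index tab, a bar 10 mm wide and 10 mm high that sticks out of the probe's base to 68 mm from the axis; point 60 mm from the shaft's axis, 10 mm above the table.
- rack: Clear acrylic rack fixed to the table, 70 x 330 x 50 mm, with three places side by side, 100 mm apart along its y, where lids stand on edge on a floor 33 mm above the table. Origin: centre of its underside; -x is the side that faces the probe.
- square_lid_mid (a point): Centre of the square lid (flat white plastic, 88 x 88 mm, 8 mm thick, on edge in one of the rack's three places) and of the raised cross on both its faces (50 mm across); 77 mm above the table, level with a seated mirror's middle. x: normal of its face.
- round_lid_a_mid (a point): Bystander: round flat white lid, 88 mm diameter, 8 mm thick, upright in one of the rack's places; point at its centre, 77 mm above the table; its x axis is its face normal.
- round_lid_b_mid (a point): Bystander: the second round lid, same as the first, in another place of the rack; point at its centre.
- tape: Bystander: yellow tape roll lying flat, 80 mm outside diameter, 24 mm high; origin at the centre of its underside.
- scoop: Bystander: stainless spoon-shaped scoop lying on the table, 180 mm long along its x axis.
- bin: Bystander: black open plastic bin, 120 x 160 x 90 mm; origin at the centre of its underside.
- jar: Bystander: clear jar, 60 mm diameter, 80 mm tall; origin at the centre of its underside.
- screwdriver: Bystander: screwdriver lying on the table, 200 mm long along its x axis.
Mind the look-alikes: they are no part of the job. What is shaped like the part that bears square_lid_mid but green or orange is not meant. Of the things that look like the mirror, take the one that is farthest to the robot's right at the start.

How it is judged:
By the outcome, as a careful person would: the job done as asked, in the order asked, and still so for the second after the job is handed in, while the arm keeps its last pose, push and grip.
It also fails if it takes over 45 s, if anything falls off the work surface, if the arm or the gripper's body presses on something with over 40 N, if the wrist force passes 120 N, or if a joint passes its speed limit or range.

### The arm

A 7-joint arm with a two-finger parallel gripper is mounted at the origin on the work surface. World frame = base frame: x ahead of the robot, y to its left, z up, the work surface at z = 0. Lengths are in m, angles in rad, forces in N, time in s.
With the tool pointing down it reaches from about 0.4 to 0.9 m from the base axis. Payload 5.6 kg.
Tool frame: the origin (TCP) lies midway between the tips of the shut fingers; the grasp point (between the pads) lies 19 mm behind it; y points along the fingers, z is the direction in which the jaws open and shut, and the axes are right-handed (so a half turn about y gives the same grasp; the last joint's range is limited). The gripper opens to 92 mm and grips with 3 to 60 N. Pads are 20 mm wide; open, the fingers measure 128 mm over their backs; the gripper's body (75 mm by 189 mm) begins 69 mm behind the grasp point.
Start: joints at [-1.347, 0.468, -0.012, 1.603, 0.006, 1.071, -0.056], TCP at [0.171, 0.627, 0.215] pointing down, gripper open.
Joint ranges: [-2.53, 2.53], [-0.31, 2.02], [-1.57, 1.55], [0.28, 2.44], [-1.29, 4.43], [0.15, 1.84], [-2.92, 2.92]. Speed limits (rad/s): [2.57, 2.57, 3.14, 3.14, 3.14, 3.14, 3.14].

### API

Orientations are given as a 3x3 rotation matrix whose columns are the frame's x, y, z axes.
In Python, from station import env, effector, solver, viewer, workorder, search_frame, tip_of gives the robot as it stands. Calls block until the motion is done:
- env.reach(position, orientation): joint-space move of the TCP to a pose.
- env.movel(position, frame=None, rate=0.15): straight line of the TCP; frame=None keeps the orientation; rate is the mean speed in m/s.
- env.goto_joints(angles): joint-space move.
- effector.release() and effector.grasp(squeeze=None): open the fingers fully, or close them until they stop; squeeze is the grip in N (None keeps the last).
- env.pause(seconds).
- solver.inverse_kinematics(position, orientation): joint angles nearest the present ones, or None.
- env.sense(): the state.
- viewer.read_camera(name): name is "side" or "top"; returns (picture, depth): 480x640x3 uint8, red, green, blue; 480x640 float32, m along the optical axis (not along the pixel's ray), 0 where there is no reading.
- viewer.camera_info(name): a dict with "intrinsics" (3x3 intrinsics, pixels), "eye" and "rotation" of the camera in the world. Camera axes: x right, y up, looking along -z (the intrinsics and any distortion apply to the point x, -y, -z); pixel columns grow to the right and rows downward; lengths in m; the calibration is good to about 2 mm. A picture is of the moment at which its call begins. camera_info takes no time and is no camera call.
A pose or a line that the arm cannot do raises env.PlanningError and nothing moves.
- workorder.finish_job(): hands the job in, once; it reports no verdict.
Trained networks look in the newest picture that a camera, given by its name, has taken for a name from the list of things; names that differ only in an ending like _2 or _b are one class to them, and where a whole thing is asked for, a point or a joint stands for the part that bears it (a point fixed in the world has none). Each returns a list of dicts, best first, with "score" (0 to 1); they miss things now and then, are a little off and sometimes report something else, mostly with a low value. They report only what shows in the picture. A call takes as long as a camera call. They do not tell look-alikes from the thing itself.
- search_frame(camera, name): "at" ([x, y, z] in m, in world coordinates, good to about 4 mm: the middle of the surface that is visible of it).
- tip_of(camera, name): "at" ([x, y, z] in m, in world coordinates, good to about 4 mm: a listed point, or the origin of a listed thing).
The state is a dict: "t": time; "joint_positions": joint angles; "joint_velocities": joint speeds; "tau": joint torques, N m; "ee_pos": TCP position; "tcp_rot": TCP orientation; "wrist_force": force on the tool from outside, world axes, zero at the start; "moment": the same for the moment, N m; "gripper_width": finger opening in m.
Only numpy, scipy, OpenCV 4.12 (cv2) and the standard library are available. Lean on these libraries where they do the work, as an engineer would, in place of code of your own. Each camera call takes 0.05 s, during which the arm holds its last target.

## Working session

There is one attempt and no reset: what is moved stays moved. The work goes in short steps, each a Python script; the robot and the scene stay as the last script left them, time stands still between calls to the robot, and variables do not carry over. Pictures are saved under pics/ and viewed, and the job is handed in when it is done.

```bash
ls; mkdir -p pics; python3 - <<'E'
from station import env, viewer, search_frame, tip_of
import cv2, numpy as np
for c in ("side","top"):
    p,d=viewer.read_camera(c); cv2.imwrite(f"pics/{c}0.png",p[:,:,::-1]); np.save(f"{c}0.npy",d)
    i=viewer.camera_info(c); print(c,{k:np.round(v,3).tolist() if not isinstance(v,str) else v for k,v in i.items()})
    for n in ["mirror","mirror_fin","probe","tab","rack","square_lid_mid","round_lid_a_mid"]:
        print(n,"tip",[(np.round(r["at"],3).tolist(),round(r["score"],2)) for r in tip_of(c,n)][:5])
    for n in ["mirror","square_lid_mid"]:
        print(n,"seg",[(np.round(r["at"],3).tolist(),round(r["score"],2)) for r in search_frame(c,n)][:5])
print(env.sense()["t"], env.sense()["tcp_rot"])
E
```

```text
pics
side {'intrinsics': [[519.115, 0.0, 314.524], [0.0, 519.115, 232.418], [0.0, 0.0, 1.0]], 'eye': [-0.002, -0.694, 0.925], 'rotation': [[0.717, 0.48, -0.506], [-0.697, 0.472, -0.54], [-0.02, 0.739, 0.673]]}
mirror tip [([0.448, 0.262, 0.0], 0.69), ([0.38, 0.34, 0.003], 0.58)]
mirror_fin tip [([0.377, 0.337, 0.102], 0.93), ([0.443, 0.257, 0.099], 0.88), ([0.466, 0.428, 0.001], 0.49)]
probe tip [([0.441, -0.097, -0.0], 0.79)]
tab tip [([0.438, -0.037, 0.009], 0.93)]
rack tip [([0.678, 0.037, -0.001], 0.73)]
square_lid_mid tip [([0.638, 0.125, 0.073], 0.92), ([0.846, 0.148, 0.044], 0.85), ([0.703, 0.279, 0.042], 0.77)]
round_lid_a_mid tip [([0.717, -0.055, 0.075], 0.89), ([0.444, -0.098, -0.0], 0.34)]
mirror seg [([0.442, 0.251, 0.054], 0.83), ([0.373, 0.333, 0.074], 0.68)]
square_lid_mid seg [([0.636, 0.12, 0.086], 0.9), ([0.837, 0.139, 0.048], 0.81), ([0.699, 0.275, 0.048], 0.74)]
top {'intrinsics': [[468.787, 0.0, 331.491], [0.0, 468.787, 240.726], [0.0, 0.0, 1.0]], 'eye': [0.375, -0.03, 1.267], 'rotation': [[0.017, 0.983, -0.185], [-1.0, 0.013, -0.026], [-0.023, 0.186, 0.982]]}
m
[... 232 characters left out ...]
 0.033, 0.07], 0.23)]
tab tip [([0.442, -0.037, 0.01], 0.96), ([0.448, 0.256, 0.0], 0.64)]
rack tip [([0.638, 0.382, 0.0], 0.71), ([0.677, 0.037, -0.001], 0.61)]
square_lid_mid tip [([0.709, 0.27, 0.043], 0.71), ([0.636, 0.129, 0.077], 0.54)]
round_lid_a_mid tip [([0.715, -0.055, 0.078], 0.68)]
mirror seg [([0.448, 0.248, 0.076], 0.86), ([0.378, 0.33, 0.071], 0.8), ([0.426, 0.424, 0.024], 0.4)]
square_lid_mid seg [([0.633, 0.124, 0.098], 0.83), ([0.705, 0.271, 0.058], 0.61), ([0.835, 0.146, 0.081], 0.44), ([0.447, -0.097, 0.018], 0.22)]
1.0 [[ 9.64599747e-01  2.73175458e-05  2.63718272e-01]
 [-2.63718272e-01 -6.40697617e-06  9.64599747e-01]
 [ 2.80401345e-05 -1.00000000e+00  1.02396839e-06]]
```

View pics/side0.png

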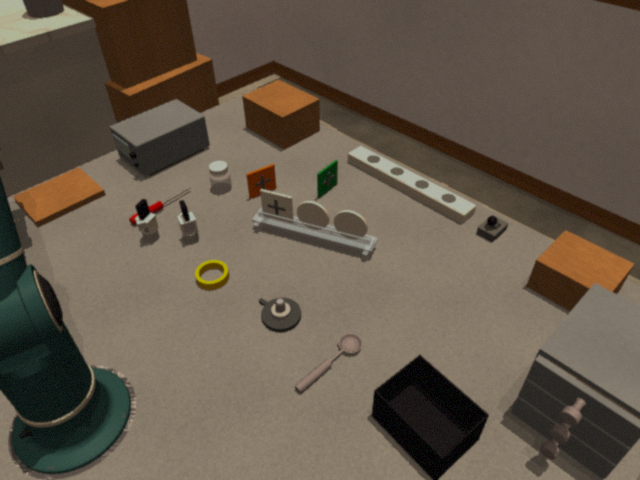

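View pics/top0.png

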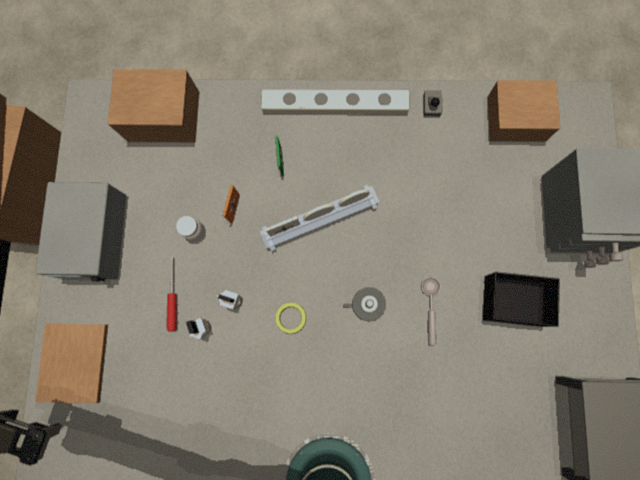

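Both pictures show the two mirrors (side: px 147,218 and 187,221; top: 198,328 and 229,299). The one farther to the robot's right is near (0.449, 0.258). The square white lid is in the left rack place (side: 277,205), and the orange and green squares stand off the rack. Next I'll refine positions with the depth data.

```bash
cat > h.py <<'E'
import numpy as np, cv2
from station import env, effector, solver, viewer, workorder, search_frame, tip_of
def cloud(c,d):
    i=viewer.camera_info(c); K=np.array(i["intrinsics"]); R=np.array(i["rotation"]); e=np.array(i["eye"])
    v,u=np.mgrid[0:480,0:640]
    P=np.stack([(u-K[0,2])/K[0,0]*d,-(v-K[1,2])/K[1,1]*d,-d],-1)
    W=P@R.T+e; W[d==0]=np.nan
    return W
def crop(p,u,v,r,name,s=8):
    im=p[max(0,v-r):v+r,max(0,u-r):u+r,::-1]
    cv2.imwrite(name,cv2.resize(im,None,fx=s,fy=s,interpolation=cv2.INTER_CUBIC))
def box(W,x,y,z,r):
    m=(np.hypot(W[...,0]-x,W[...,1]-y)<r)&(W[...,2]>z[0])&(W[...,2]<z[1]); return m
E
python3 - <<'E'
from h import *
for c in ("side","top"):
    p,d=viewer.read_camera(c); W=cloud(c,d)
    m=box(W,.449,.258,(.09,.14),.04)
    dark=p.max(-1)<90
    for nm,mm in (("fin",m&dark),("fintop",box(W,.449,.258,(.112,.14),.04)),("roof",box(W,.449,.258,(.066,.085),.045)),("cheeks",box(W,.449,.258,(.03,.07),.045)),("shaft",box(W,.4425,-.0965,(.046,.07),.03)),("shoulder",box(W,.4425,-.0965,(.02,.032),.03)),("base",box(W,.4425,-.0965,(.007,.02),.05)),("tab",box(W,.440,-.037,(.005,.02),.015))):
        q=W[mm]; 
        if len(q)<3: print(c,nm,len(q)); continue
        S=np.linalg.svd(q[:,:2]-q[:,:2].mean(0))[2][0]
        print(c,nm,len(q),np.round(q.mean(0),4),"min",np.round(q.min(0),3),"max",np.round(q.max(0),3),"dir",np.round(np.degrees(np.arctan2(S[1],S[0])),1))
    L=box(W,.637,.127,(.055,.13),.07); q=W[L]
    S=np.linalg.svd(q-q.mean(0))[2]; print(c,"lid",len(q),q.mean(0).round(4),q.min(0).round(3),q.max(0).round(3),S.round(3).tolist())
p,d=viewer.read_camera("side"); a=p[195:245,160:215]; b=p[170:260,240:330]
p2,_=viewer.read_camera("top"); c=p2[280:320,205:255]; e=p2[280:330,335:395]
f=lambda im,w,h:cv2.resize(im[:,:,::-1],(w,h),interpolation=cv2.INTER_CUBIC)
cv2.imwrite("pics/m1.png",np.vstack([np.hstack([f(a,400,300),f(b,400,300)]),np.hstack([f(c,400,300),f(e,400,300)])]))
E
```

```text
side fin 100 [0.4433 0.253  0.1114] min [0.435 0.241 0.09 ] max [0.453 0.274 0.124] dir -102.5
side fintop 56 [0.4447 0.2562 0.1199] min [0.435 0.242 0.113] max [0.453 0.274 0.125] dir -107.5
side roof 148 [0.4439 0.2566 0.0751] min [0.422 0.239 0.067] max [0.47  0.289 0.084] dir -51.8
side cheeks 198 [0.4431 0.2507 0.0461] min [0.423 0.237 0.03 ] max [0.463 0.279 0.07 ] dir 157.3
side shaft 68 [ 0.442  -0.1019  0.0517] min [ 0.432 -0.111  0.046] max [ 0.452 -0.089  0.057] dir -66.1
side shoulder 173 [ 0.4393 -0.1053  0.0262] min [ 0.422 -0.122  0.02 ] max [ 0.466 -0.078  0.032] dir 141.3
side base 784 [ 0.4387 -0.1059  0.0139] min [ 0.399 -0.146  0.007] max [ 0.489 -0.047  0.02 ] dir -55.9
side tab 34 [ 0.4379 -0.0415  0.0096] min [ 0.426 -0.05   0.005] max [ 0.445 -0.031  0.016] dir -79.5
side lid 733 [0.6358 0.119  0.0903] [0.614 0.061 0.055] [0.665 0.167 0.125] [[-0.395, 0.913, 0.105], [-0.062, 0.088, -0.994], [0.916, 0.4, -0.022]]
top fin 60 [0.4451 0.2569 0.1178] min [0.437 0.244 0.091] max [0.453 0.275 0.127] dir 72.6
top fintop 68 [0.4469 0.2597 0.1211] min [0.438 0.244 0.115] max [0.455 0.276 0.127] dir -107.0
top roof 176 [0.447  0.2604 0.0756] min [0.424 0.239 0.068] max [0.469 0.29  0.082] dir 167.0
top cheeks 51 [0.4417 0.2465 0.0424] min [0.424 0.239 0.03 ] max [0.461 0.262 0.069] dir 161.0
top shaft 55 [ 0.444  -0.0989  0.0529] min [ 0.436 -0.108  0.048] max [ 0.454 -0.09   0.06 ] dir 139.5
top shoulder 144 [ 0.443  -0.0982  0.0264] min [ 0.419 -0.118  0.021] max [ 0.463 -0.078  0.032] dir -148.2
top base 708 [ 0.4437 -0.0977  0.0145] min [ 0.401 -0.143  0.008] max [ 0.488 -0.047  0.02 ] dir -79.5
top tab 26 [ 0.4393 -0.0414  0.0103] min [ 0.434 -0.05   0.006] max [ 0.445 -0.031  0.014] dir 100.3
top lid 352 [0.6361 0.1203 0.0981] [0.615 0.061 0.056] [0.667 0.168 0.129] [[-0.393, 0.906, 0.158], [0.119, -0.121, 0.986], [-0.912, -0.406, 0.061]]
```

View pics/m1.png

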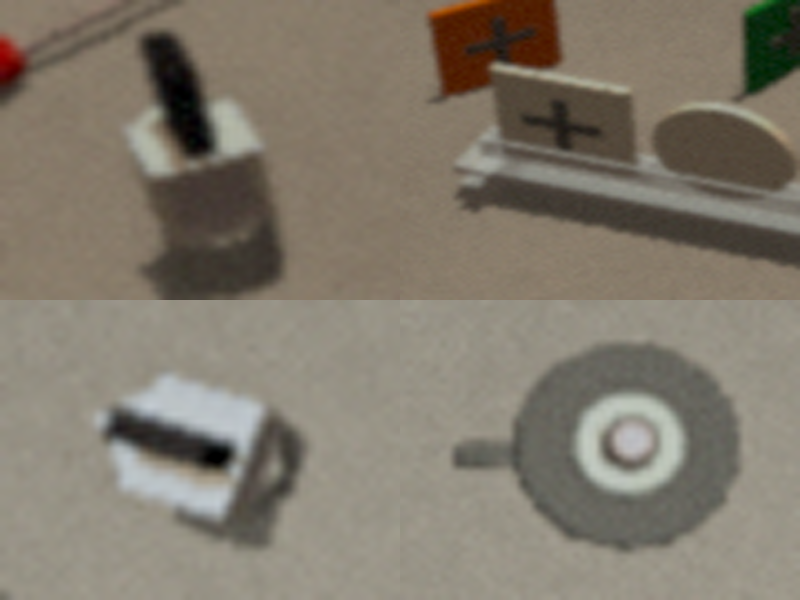

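```bash
cat >> h.py <<'E'
def rot(a):  # tool down, z (jaw) along heading a
    z=np.array([np.cos(a),np.sin(a),0]); y=np.array([0,0,-1.]); return np.stack([np.cross(y,z),y,z],1)
E
python3 - <<'E'
from h import *
for c in ("top","side"):
    d=np.load(f"{c}0.npy"); W=cloud(c,d)
    for x,y,z,r,n in ((.4425,-.0965,(.009,.019),.056,"base"),(.4425,-.0965,(.022,.03),.03,"shoulder"),(.4425,-.0965,(.049,.058),.025,"shaft")):
        q=W[box(W,x,y,z,r)]; 
        if n=="base": q=q[np.hypot(q[:,0]-.4425,q[:,1]+.0965)<.05]; q=q[(q[:,1]<-.06)|(abs(q[:,0]-.441)>.012)]
        (cc,rr)=cv2.minEnclosingCircle(q[:,:2].astype(np.float32)); print(c,n,np.round(cc,4),round(rr,4))
    q=W[box(W,.447,.259,(.115,.13),.04)]; r=cv2.minAreaRect((q[:,:2]*1000).astype(np.float32)); print(c,"fin",r)
    q=W[box(W,.447,.259,(.069,.082),.045)]; f=np.array([.4465,.2595]); rr=np.hypot(*(q[:,:2]-f).T); k=np.argsort(-rr)[:8]
    print("far roof",[(round(rr[j]*1e3),round(np.degrees(np.arctan2(*(q[j,:2]-f)[::-1])))) for j in k])
    print([np.round(t["at"],4).tolist()+[round(t["score"],2)] for t in search_frame(c,"tab")])
mirror=73; C=[.4463,.2595]; P=[.4435,-.0975]
for s in (90,-90):
    for nm,pos,a in (("pre",C+[.2],73),("grasp",C+[.083],73),("lift",C+[.18],73),("over",P+[.18],91.5),("seat",P+[.109],91.5),("fin",P+[.109],49)):
        q=solver.inverse_kinematics(np.array(pos),rot(np.radians(a+s))); print(s,nm,None if q is None else np.round(q,2).tolist())
print(env.sense()["t"])
E
```

```text
top base [ 0.4443 -0.0987] 0.0449
top shoulder [ 0.444  -0.0989] 0.021
top shaft [ 0.4438 -0.099 ] 0.0106
top fin ((446.79412841796875, 259.4231872558594), (31.984600067138672, 11.449800491333008), 72.89167785644531)
far roof [(33, 73), (30, 77), (26, 121), (25, 27), (25, -155), (25, 91), (25, 54), (25, 97)]
[[0.4434, -0.0942, 0.0134, 0.75]]
side base [ 0.4433 -0.0999] 0.0462
side shoulder [ 0.4424 -0.1004] 0.0225
side shaft [ 0.443  -0.1002] 0.0108
side fin ((445.9254150390625, 258.4239196777344), (34.73944091796875, 11.016779899597168), 71.98736572265625)
far roof [(30, 81), (28, 112), (27, -150), (26, 118), (25, -62), (25, 33), (25, -63), (25, 126)]
[[0.4326, -0.1048, 0.0103, 0.95]]
90 pre [-0.51, 0.26, -0.09, 1.94, 0.03, 0.94, 2.23]
90 grasp [-0.45, 0.44, -0.17, 2.02, 0.11, 0.69, 2.15]
90 lift [-0.5, 0.29, -0.11, 1.96, 0.04, 0.9, 2.22]
90 over [-0.95, 0.46, 1.38, 2.15, -0.55, 0.97, -2.37]
90 seat [-0.86, 0.7, 1.35, 2.21, -0.87, 0.97, -2.1]
90 fin [-0.3, 0.32, 0.51, 2.18, -0.24, 0.7, 2.81]
-90 pre [-0.99, 0.27, 0.47, 1.97, -0.15, 0.94, -0.74]
-90 grasp [-0.95, 0.45, 0.45, 2.05, -0.3, 0.7, -0.61]
-90 lift [-0.98, 0.3, 0.47, 1.99, -0.17, 0.9, -0.72]
-90 over [-0.57, 0.21, 0.81, 2.14, -0.2, 0.87, 0.39]
-90 seat [-0.53, 0.37, 0.8, 2.19, -0.4, 0.72, 0.57]
-90 fin [-0.6, 0.4, 0.89, 2.2, -0.46, 0.74, -0.11]
1.3
```

```bash
python3 - <<'E'
from h import *
for c,P in (("top",[.4439,-.0990]),("side",[.4430,-.1002])):
    W=cloud(c,np.load(f"{c}0.npy")); P=np.array(P)
    q=W[box(W,.4405,-.040,(.006,.015),.03)]; q=q[np.hypot(*(q[:,:2]-P).T)>.048]
    v=q[:,:2].mean(0)-P; print(c,len(q),"tab ang",np.degrees(np.arctan2(v[1],v[0])), np.hypot(*(q[:,:2]-P).T).max())
    q=W[box(W,.637,.127,(.085,.13),.075)]
    n=np.array([-.396,.913]); t=q[:,:2]@n; n2=np.array([.916,.4]); print(" t hist",np.histogram(t,bins=np.arange(-.2,-.06,.008)))
    q=q[t>-.185]
    t=q[:,:2]@n; print(t.min(),t.max(),np.median(q[:,:2]@n2), q[:,2].max())
    L=np.array([.637,.127]); v=L-P; print("lid ang",np.degrees(np.arctan2(v[1],v[0])), L@n, L@n2)
    for nm in ("round_lid_a_mid","square_lid_mid"): pass
E
```

```text
top 28 tab ang 97.05597135234174 0.08250124332681825
 t hist (array([13,  0,  8, 18, 20, 20, 20, 21, 23, 21, 20, 19, 22, 11,  0,  0,  0]), array([-0.2  , -0.192, -0.184, -0.176, -0.168, -0.16 , -0.152, -0.144,
       -0.136, -0.128, -0.12 , -0.112, -0.104, -0.096, -0.088, -0.08 ,
       -0.072, -0.064]))
-0.17901638338254142 -0.09192251141005219 0.6303762097288417 0.12733946869779111
lid ang 49.488602330014565 -0.13630100000000003 0.634292
side 35 tab ang 94.47182574177731 0.0692668080816671
 t hist (array([10,  0, 26, 38, 32, 42, 35, 41, 32, 34, 38, 34, 36, 12,  0,  0,  0]), array([-0.2  , -0.192, -0.184, -0.176, -0.168, -0.16 , -0.152, -0.144,
       -0.136, -0.128, -0.12 , -0.112, -0.104, -0.096, -0.088, -0.08 ,
       -0.072, -0.064]))
-0.18064997768146482 -0.09152127137327772 0.6301146429059243 0.12415867896833488
lid ang 49.50687326797338 -0.13630100000000003 0.634292
```

```bash
python3 - <<'E'
from h import *
C=[.4464,.2589]; R=rot(np.radians(73-90))
env.reach(np.array(C+[.21]),R); print(env.sense()["t"])
env.movel(np.array(C+[.083]),R,rate=.12)
effector.grasp(30); s=env.sense(); print(s["t"],s["gripper_width"],s["ee_pos"],s["wrist_force"].round(2) if hasattr(s["wrist_force"],"round") else s["wrist_force"])
E
```

```text
2.9833
5.375 0.01188430778280893 [0.44629424 0.25883525 0.08289749] [ 0.42  0.41 -0.69]
```

```bash
python3 - <<'E'
from h import *
s=env.sense(); p=np.array(s["ee_pos"])
env.movel(p+[0,0,.09],None,rate=.12)
print(env.sense()["wrist_force"],env.sense()["gripper_width"])
R=rot(np.radians(94-90))
env.movel(np.array([.4435,-.0996,.185]),R,rate=.2)
s=env.sense(); print(s["t"],s["gripper_width"],s["ee_pos"],s["wrist_force"],s["moment"])
out=[]
for c in ("side","top"):
    p,d=viewer.read_camera(c); np.save(f"{c}1.npy",d); W=cloud(c,d)
    u,v=(280,300) if c=="side" else (368,300)
    im=p[v-60:v+60,u-50:u+50] if c=="top" else p[v-85:v+35,u-50:u+50]
    cv2.imwrite(f"pics/{c}1.png",cv2.resize(im[:,:,::-1],(500,600),interpolation=cv2.INTER_CUBIC))
    for n in("mirror","tab","probe"): print(c,n,[np.round(t["at"],4).tolist()+[round(t["score"],2)] for t in tip_of(c,n)][:3])
E
```

```text
[-0.5566007  -0.20473466 -1.75252915] 0.011683018158716564
8.2167 0.012048056825926096 [ 0.443442   -0.09900404  0.18490402] [-1.58786769  0.11824523 -1.74525596] [-0.05786781  0.07214998  0.00154895]
side mirror [[0.4432, -0.096, 0.103, 0.73], [0.3808, 0.3402, 0.0012, 0.57], [0.7144, -0.0539, 0.0759, 0.21]]
side tab []
side probe [[0.4425, -0.0966, 0.0022, 0.71]]
top mirror [[0.3777, 0.3388, -0.0023, 0.64]]
top tab [[0.7153, -0.0549, 0.0788, 0.59], [0.4382, -0.0359, 0.0084, 0.44]]
top probe []
```

View pics/side1.png

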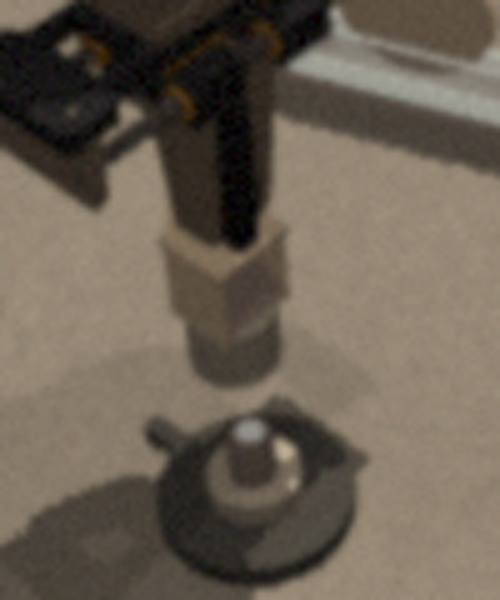

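View pics/top1.png

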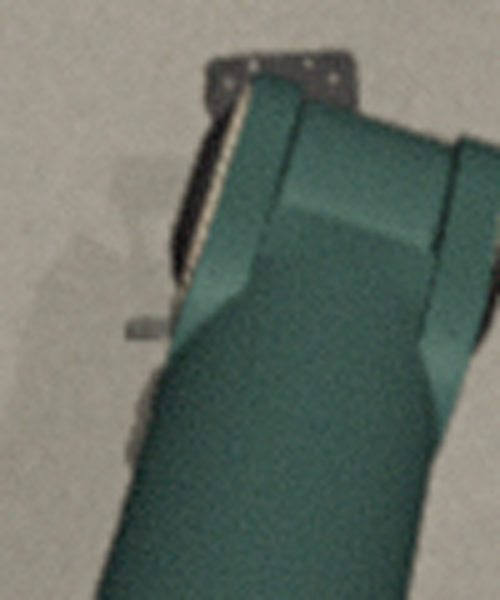

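The side view shows the held mirror upright above the probe: sleeve near px (234,350) of the crop, shaft at (250,440), tab at (165,430). I'll fit cylinders to both from this one camera.

```bash
python3 - <<'E'
from h import *
from scipy.optimize import least_squares
print(env.sense()["ee_pos"])
d=np.load("side1.npy"); W=cloud("side",d)
e=viewer.camera_info("side")["eye"]; view=np.array([.4435,-.0996])-np.array(e)[:2]; view/=np.hypot(*view)
def fit(q,r,trim=True):
    f=lambda c:np.hypot(*(q[:,:2]-c).T)-r
    s=least_squares(f,q[:,:2].mean(0)+view*r*.5,loss="soft_l1",f_scale=.001); return s.x.round(4),np.abs(s.fun).mean().round(4)
for lo,hi in((.104,.112),(.112,.12),(.12,.13),(.104,.13)):
    q=W[box(W,.4435,-.0996,(lo,hi),.035)]; print("sleeve",lo,len(q),fit(q,.02))
q=W[box(W,.4435,-.0996,(.031,.048),.025)]; print("shaft",len(q),fit(q,.011), q.mean(0))
W0=cloud("side",np.load("side0.npy"))
q=W0[box(W0,.4435,-.0996,(.031,.048),.025)]; print("shaft0",len(q),fit(q,.011))
q=W0[box(W0,.4464,.2589,(.004,.028),.035)]; print("sleeve at table",len(q),fit(q,.02))
m=box(W,.4435,-.0996,(.08,.11),.04); v,u=np.where(m); print(v.max(), W[m][:,2].min())
E
```

```text
[ 0.44348843 -0.09944518  0.18497284]
sleeve 0.104 44 (array([ 0.4428, -0.0969]), np.float64(0.0009))
sleeve 0.112 49 (array([ 0.443 , -0.0967]), np.float64(0.0009))
sleeve 0.12 58 (array([ 0.4424, -0.0967]), np.float64(0.0009))
sleeve 0.104 151 (array([ 0.4427, -0.0967]), np.float64(0.0009))
shaft 50 (array([ 0.4443, -0.0989]), np.float64(0.001)) [ 0.43903165 -0.10552168  0.04010061]
shaft0 52 (array([ 0.4444, -0.0987]), np.float64(0.0012))
sleeve at table 114 (array([0.4465, 0.2604]), np.float64(0.0016))
292 0.10260045632153525
```

```bash
python3 - <<'E'
from h import *
i=viewer.camera_info("side"); K=np.array(i["intrinsics"]);R=np.array(i["rotation"]);e=np.array(i["eye"])
def proj(p):
    q=R.T@(np.array(p)-e); return K[0,2]+K[0,0]*q[0]/-q[2], K[1,2]-K[1,1]*q[1]/-q[2], -q[2]
W=cloud("side",np.load("side1.npy"))
def mid(W,x,y,lo,hi,r,rad):
    m=box(W,x,y,(lo,hi),r); A=[]
    for v in range(480):
        u=np.where(m[v])[0]
        if len(u)>3: A.append((v,u.min(),u.max(),(u.min()+u.max())/2))
    # predicted mid column at same row, of the axis's silhouette: axis points in z
    zs=np.linspace(lo-.05,hi+.05,200); pr=np.array([proj([x,y,z])[:2] for z in zs]); D=proj([x,y,(lo+hi)/2])[2]
    for v,a,b,c in A:
        pc=np.interp(v,pr[::-1,1],pr[::-1,0]); print(v,a,b,"mid err mm right:",round((c-pc)*D/K[0,0]*1e3,2), "width mm",round((b-a+1)*D/K[0,0]*1e3,1))
print("sleeve vs tcp");mid(W,.4435,-.0994,.106,.13,.03,.02)
print("shaft vs same xy");mid(W,.4435,-.0994,.032,.05,.02,.011)
print("right dir",R[:,0])
W0=cloud("side",np.load("side0.npy"))
print("table sleeve vs tcp grasp");mid(W0,.44634,.25884,.004,.028,.03,.02)
E
```

```text
sleeve vs tcp
281 267 285 mid err mm right: -2.52 width mm 39.9
282 267 285 mid err mm right: -2.74 width mm 39.9
283 267 285 mid err mm right: -2.95 width mm 39.9
284 267 285 mid err mm right: -3.16 width mm 39.9
285 268 285 mid err mm right: -2.32 width mm 37.8
286 268 285 mid err mm right: -2.54 width mm 37.8
287 268 284 mid err mm right: -3.8 width mm 35.7
288 268 284 mid err mm right: -4.01 width mm 35.7
289 270 282 mid err mm right: -4.22 width mm 27.3
290 271 281 mid err mm right: -4.44 width mm 23.1
291 273 278 mid err mm right: -5.7 width mm 12.6
shaft vs same xy
304 275 284 mid err mm right: -0.07 width mm 22.0
305 275 284 mid err mm right: -0.29 width mm 22.0
306 276 284 mid err mm right: 0.58 width mm 19.8
307 276 284 mid err mm right: 0.36 width mm 19.8
308 276 284 mid err mm right: 0.14 width mm 19.8
309 277 284 mid err mm right: 1.01 width mm 17.6
310 277 283 mid err mm right: -0.31 width mm 15.4
right dir [ 0.71678962 -0.69699861 -0.020139  ]
table sleeve vs tcp grasp
234 193 197 mid err mm right: 13.11 width mm 13.0
235 193 198 mid err mm right: 13.77 width mm 15.6
236 183 201 mid err mm right: 4.01 width mm 49.5
237 183 199 mid err mm right: 0.76 width mm 44.3
238 183 198 mid err mm right: -1.18 width mm 41.7
239 184 197 mid err mm right: -1.82 width mm 36.5
240 184 197 mid err mm right: -2.47 width mm 36.5
241 184 195 mid err mm right: -5.71 width mm 31.3
242 185 195 mid err mm right: -5.05 width mm 28.7
```

```bash
cat > chk.py <<'E'
from h import *
from scipy.optimize import least_squares
def check(tag,foot,look=True):
    p,d=viewer.read_camera("side"); W=cloud("side",d)
    i=viewer.camera_info("side"); R=np.array(i["rotation"]);e=np.array(i["eye"]);K=i["intrinsics"]
    view=np.array([.4435,-.0996])-e[:2]; view/=np.hypot(*view); perp=np.array([view[1],-view[0]])
    def fit(q,r):
        f=lambda c:np.hypot(*(q[:,:2]-c).T)-r
        return least_squares(f,q[:,:2].mean(0)+view*r*.5,loss="soft_l1",f_scale=.001).x
    s=fit(W[box(W,.445,-.101,(foot+.004,foot+.028),.035)],.02)
    for n in ("shaft",):
        W0=cloud("side",np.load("side0.npy")); h=fit(W0[box(W0,.4435,-.0996,(.031,.048),.025)],.011)
    dd=h-s; print(tag,"sleeve",s.round(4),"need (view,perp) mm",(dd@view*1e3).round(2),(dd@perp*1e3).round(2))
    im=p[215:335,230:330]; cv2.imwrite(f"pics/{tag}.png",cv2.resize(im[:,:,::-1],(500,600),interpolation=cv2.INTER_CUBIC))
E
python3 - <<'E'
from chk import *
check("a0",.102)
R=rot(np.radians(94-90))
env.movel(np.array([.4452,-.1014,.160]),R,rate=.1)
env.movel(np.array([.4452,-.1014,.145]),R,rate=.08)
env.pause(.2)
s=env.sense(); print(s["t"],s["gripper_width"],s["ee_pos"],s["wrist_force"],s["moment"])
check("a1",.062)
E
```

```text
a0 sleeve [ 0.4428 -0.0974] need (view,perp) mm -0.13 2.06
9.6083 0.011510058728282832 [ 0.44550627 -0.10146206  0.1453762 ] [ 0.28727539 -0.6439073  -1.22112537] [-0.07633473  0.01065212 -0.01247124]
a1 sleeve [ 0.4449 -0.0992] need (view,perp) mm 0.07 -0.71
```

View pics/a1.png

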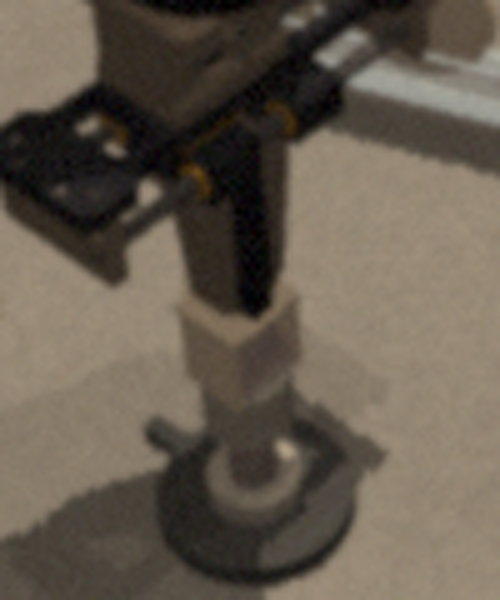

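The sleeve sits directly over the shaft with about 0.5 mm of residual offset (the picture agrees: sleeve at crop px 250,400, shaft at 252,465). Now I'll lower it in guarded steps.

```bash
python3 - <<'E'
from chk import *
R=rot(np.radians(94-90))
f0=None
for z in np.arange(.142,.1135,-.004):
    env.movel(np.array([.4449,-.1011,z]),R,rate=.06)
    s=env.sense(); f=np.array(s["wrist_force"]); print(round(s["t"],2),np.round(s["ee_pos"],4),f.round(1),np.round(s["moment"],2))
    if np.abs(f[2])>12 or np.hypot(f[0],f[1])>12: print("STOP"); break
check("a2",s["ee_pos"][2]-.083)
E
```

```text
9.91 [ 0.4447 -0.101   0.1419] [ 0.2  0.6 -1.5] [-0.11  0.1   0.01]
10.16 [ 0.4446 -0.1011  0.1377] [ 0.1 -0.3 -1.6] [-0.09  0.06 -0.02]
10.41 [ 0.4447 -0.1011  0.1337] [ 0.1  0.  -1.3] [-0.03  0.11  0.02]
10.66 [ 0.4447 -0.1011  0.1298] [-0.1  0.1 -1.7] [-0.08  0.05  0.01]
10.91 [ 0.4447 -0.1011  0.1257] [-0.1  0.5 -1.4] [-0.07  0.05  0.06]
11.16 [ 0.4447 -0.1011  0.1217] [-0.5  0.1 -1.1] [-0.1   0.1   0.02]
11.41 [ 0.4447 -0.1011  0.1177] [ 0.8 -0.3 -1.3] [-0.05  0.08 -0.05]
11.66 [ 0.4447 -0.1011  0.1138] [ 0.4 -0.1 -1.2] [-0.11  0.07  0.02]
a2 sleeve [ 0.4441 -0.0988] need (view,perp) mm 0.23 0.18
```

View pics/a2.png

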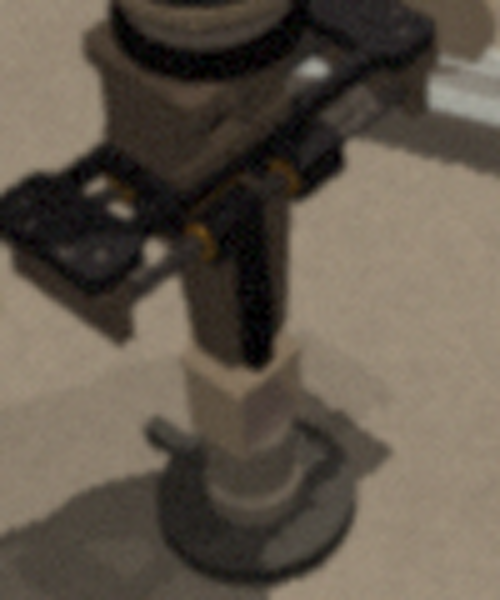

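```bash
python3 - <<'E'
from chk import *
R=rot(np.radians(94-90))
for z in np.arange(.112,.1035,-.001):
    env.movel(np.array([.4449,-.1011,z]),R,rate=.03); 
    s=env.sense(); f=np.array(s["wrist_force"]); print(round(s["t"],2),np.round(s["ee_pos"],4),f.round(1),np.round(s["moment"],2))
    if f[2]>6 or np.hypot(f[0],f[1])>12: print("STOP"); break
env.pause(.3); s=env.sense(); print(s["ee_pos"],s["wrist_force"])
check("a3",.026)
p,d=viewer.read_camera("side"); np.save("side3.npy",d); W=cloud("side",d)
q=W[box(W,.444,-.1,(.096,.106),.045)]; c=np.array([.4443,-.1]); rr=np.hypot(*(q[:,:2]-c).T)
for j in np.argsort(-rr)[:8]: print(round(rr[j]*1e3),round(np.degrees(np.arctan2(*(q[j,:2]-c)[::-1]))),q[j,2].round(3))
for n in ("mirror","mirror_fin","tab"): print(n,[np.round(t["at"],4).tolist()+[round(t["score"],2)] for t in tip_of("side",n)][:3])
E
```

```text
11.96 [ 0.4448 -0.1011  0.1119] [ 0.2 -0.1 -1.3] [-0.05  0.09 -0.01]
12.21 [ 0.4449 -0.1011  0.111 ] [-0.1 -0.4 -2.2] [-0.03  0.06 -0.04]
12.46 [ 0.4448 -0.1011  0.11  ] [ 0.3  0.3 -1.2] [-0.09  0.03 -0.04]
12.71 [ 0.4449 -0.1011  0.1089] [-0.1  0.2 -1. ] [-0.02  0.09 -0.01]
12.96 [ 0.445  -0.1011  0.1088] [-1.8  0.1  9.5] [-0.02  0.89 -0.05]
STOP
[ 0.44504105 -0.10115528  0.10880453] [-2.24061217  0.95343811  9.38512965]
a3 sleeve [ 0.4443 -0.0989] need (view,perp) mm 0.18 -0.03
26 145 0.098
26 142 0.099
26 141 0.102
25 -142 0.102
25 -35 0.1
25 110 0.1
25 -39 0.099
25 110 0.103
mirror [[0.379, 0.3388, 0.0015, 0.75], [0.4434, -0.097, 0.0238, 0.63]]
mirror_fin [[0.4443, -0.1016, 0.1222, 0.62], [0.3766, 0.3369, 0.1014, 0.56]]
tab [[0.437, -0.0381, 0.0089, 0.74]]
```

View pics/a3.png

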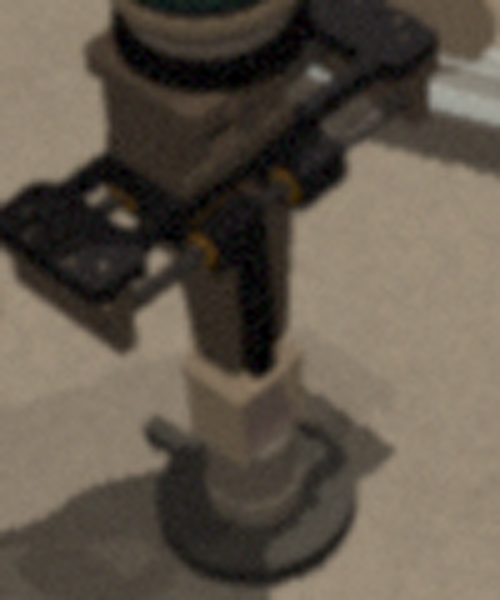

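Seated: contact came at TCP z 0.1089, against 0.109 expected, with about 10 N down and the nose over the tab. Next I'll turn it to 49.5° in steps while watching the forces.

```bash
python3 - <<'E'
from chk import *
xy=np.array([.4449,-.1011])
for a in list(np.arange(89,50,-5))+[49.5]:
    env.movel(np.array([*xy,.108]),rot(np.radians(a-90)))
    s=env.sense(); f=np.array(s["wrist_force"]); z=np.array(s["tcp_rot"])[:,2]
    print(a,round(s["t"],2),np.round(s["ee_pos"],4),f.round(1),np.round(s["moment"],2),np.degrees(np.arctan2(z[1],z[0])).round(2)+90,round(s["gripper_width"],4))
    lat=f[:2]
    if np.hypot(*lat)>25 or f[2]>30: print("STOP");break
    if np.hypot(*lat)>5: xy=xy+1e-4*lat/2; print("shift",xy)
env.pause(.3); s=env.sense(); print(s["t"],s["ee_pos"],s["wrist_force"])
check("a4",.026)
E
```

```text
89 13.76 [ 0.4455 -0.1013  0.1088] [-1.7 -1.   7.8] [-0.07  0.53 -0.09] 88.97 0.0119
84 14.01 [ 0.4457 -0.1014  0.1088] [-1.5 -0.8  7.5] [-0.14  0.45 -0.05] 83.97 0.0121
79 14.26 [ 0.4457 -0.1015  0.1088] [-0.2  0.   5.5] [-0.12  0.47 -0.02] 78.97 0.0118
74 14.51 [ 0.4457 -0.1015  0.1088] [-0.8 -1.4  7.1] [-0.19  0.5  -0.02] 73.97 0.0117
69 14.76 [ 0.4457 -0.1015  0.1088] [-0.9 -0.7  8. ] [-0.21  0.51 -0.03] 68.97 0.0119
64 15.01 [ 0.4457 -0.1015  0.1088] [-1.5  0.1  8. ] [-0.18  0.53 -0.03] 63.97 0.0122
59 15.26 [ 0.4456 -0.1015  0.1088] [-2.4 -0.1  7.7] [-0.13  0.64 -0.1 ] 58.96 0.0114
54 15.51 [ 0.4454 -0.1014  0.1088] [-1.8 -0.5  8.3] [-0.2   0.83 -0.08] 53.96 0.0118
49.5 15.76 [ 0.4453 -0.1014  0.1088] [-2.5 -0.5  9.1] [-0.16  0.78 -0.1 ] 49.46 0.0118
16.0583 [ 0.44533989 -0.10141662  0.10884126] [-1.65692954 -0.38219456  8.88116284]
a4 sleeve [ 0.4458 -0.0998] need (view,perp) mm -0.04 -1.81
```

View pics/a4.png

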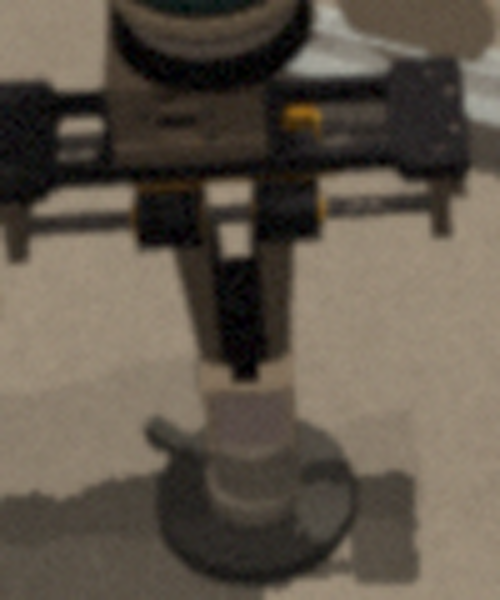

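```bash
python3 - <<'E'
from chk import *
p,d=viewer.read_camera("side"); cv2.imwrite("pics/side5.png",p[:,:,::-1]); W=cloud("side",d)
q=W[box(W,.4445,-.1,(.062,.094),.035)]; print(len(q))
for _ in range(4):
    c=np.median(q,0); S=np.linalg.svd(q-q.mean(0))[2]; n=S[2]; r=abs((q-q.mean(0))@n); q=q[r<max(2*r.mean(),.0008)]
n=n*np.sign(n[1]); print("back normal",n.round(3),"yaw",np.degrees(np.arctan2(n[1],n[0])).round(1),len(q),r.mean())
for nm in ("square_lid_mid","mirror","probe","tab","round_lid_a_mid"): print(nm,[np.round(t["at"],4).tolist()+[round(t["score"],2)] for t in tip_of("side",nm)][:3])
s=env.sense();print(s["t"],s["wrist_force"])
E
```

```text
172
back normal [ 0.496  0.559 -0.665] yaw 48.4 106 0.0010198226890896956
square_lid_mid [[0.8437, 0.1483, 0.0445, 0.77], [0.675, 0.0352, 0.0767, 0.46]]
mirror [[0.4451, -0.097, 0.0233, 0.93], [0.3766, 0.339, 0.002, 0.69]]
probe [[0.4411, -0.0975, -0.0006, 0.79]]
tab [[0.4386, -0.043, 0.0051, 0.86]]
round_lid_a_mid [[0.7182, -0.0541, 0.0747, 0.62], [0.4633, -0.4833, -0.001, 0.41]]
16.4083 [-3.13143082 -0.54509359  9.23321772]
```

View pics/side5.png

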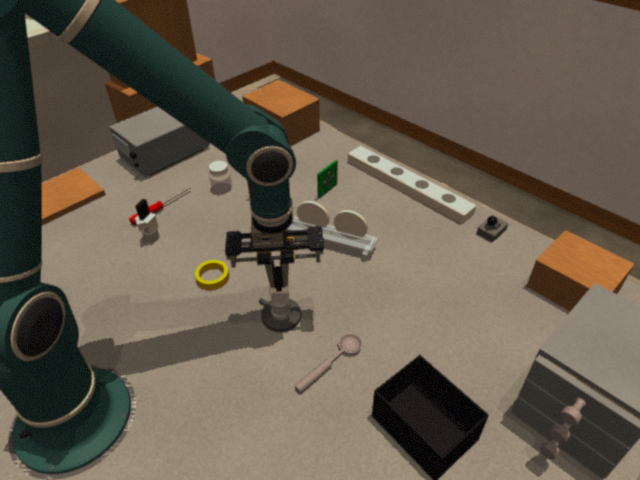

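The picture shows the mirror seated on the probe at px (280,297), the bystanders undisturbed, and the square lid hidden behind the wrist. The slanted mirror back measures a yaw of 48.4°, against 49.5° commanded, which agrees within noise. I'm handing it in.

```bash
python3 - <<'E'
from h import *
print(workorder.finish_job()); s=env.sense(); print(s["t"],s["ee_pos"],s["wrist_force"],s["gripper_width"])
E
```

```text
the job is handed in; nothing more can be done
None
the job is handed in; nothing more can be done
```

I handed the job in at about 16.4 s on the robot's clock. The mirror is seated on the probe, turned to the square lid, and still gripped by its fin.

- **Pick and seating:** I took the mirror farthest to the robot's right and slid it over the probe with the nose over the index tab (94°). It touched the shoulder at tool height 0.1088 m, where 0.109 m was expected.
- **Turn to the lid:** I turned it to 49.46°; the lid's middle lies at 49.5° from the probe. It is pressed down with about 9 N, the sideways force is about 3 N or less, and the grip opening is 11.8 mm on the 12 mm fin.
- **Angle check:** The depth image of the mirror's slanted back gave 48.4°, which is noisy but about 1° off.
- **Doubtful readings:**
  - **Tab direction:** estimates ranged from about 92° to 94.5°, plus one clearly bad reading of 97° that I discarded.
  - **Sleeve centre:** after the turn, the camera put it 1.8 mm off the shaft, slightly more than the 1.5 mm play. I left it, as the forces showed no jamming.
  - **Square lid:** the arm hid it at the end, so its position rests on the first pictures.
- **Bystanders:** those visible in the last side picture looked undisturbed.

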